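# Pack the charged battery and close the case

### The arm

A 6-joint arm with a two-finger parallel gripper is mounted at the origin on a cart in front of the work surface, level with it; the furniture and walls round the work are solid. World frame = base frame: x ahead of the robot, y to its left, z up, the work surface at z = 0. Lengths are in m, angles in rad, forces in N, time in s.
With the tool pointing down it reaches from about 0.35 to 0.875 m from the base axis. Payload 15.5 kg.
Tool frame: the origin (TCP) lies at the very end of the fingers, on their centre line; the grasp point (between the pads) lies 19 mm behind it (grasp_offset is the distance from the TCP to the grasp point, in m); z points along the fingers, y is the line along which they close (so a half turn about z gives the same grasp; the last joint's range is limited). The gripper opens to 85 mm and grips with 20 to 120 N. Pads are 22 mm wide; open, the fingers measure 114 mm over their backs; the gripper's body (76 mm by 85 mm) begins 54 mm behind the grasp point. The pads swing forward as they close: fully open they stand 13 mm farther back than shut.
Start: joints at [1.226, 0.494, 1.345, -0, 1.302, -0.096], TCP at [0.154, 0.606, 0.231] pointing down, gripper open.
Joint ranges: [-2.91, 2.91], [-0.82, 2.16], [0.22, 2.67], [-1.22, 4.37], [0.12, 2.79], [-3.08, 3.08]. Speed limits (rad/s): [1.89, 1.89, 2.57, 3.01, 3.01, 3.01].

### API

Orientations are given as [roll, pitch, yaw] about the fixed x, y, z axes, in that order (R = Rz(yaw) Ry(pitch) Rx(roll)).
In Python, from bench import state, get_image, camera_model, sign_off, grasp_offset gives the robot as it stands. The module is installed in compiled form; this text tells all that it offers.
- The arm moves only by the tool step_arm, never from a script. Its argument "motion" is a list of rows, each a list of 3 entries, a list of its own where there are three numbers: the shift along the tool's x, y, z in cm, then the turn about the tool's z in rad, then the finger opening in cm, from 0 to 8.54. A call has 1 to 12 rows; each row shifts and turns the commanded pose from where the row before left it, along the tool's axes as they then stand; what a row does not reach is not made up. A row lasts 1/8 s, in which the tool goes at most 62.5 mm and 10.7 degrees, less where a joint would pass 70% of its speed; a pose out of reach is approached as far as the arm can. A call with a gripper value outside its range is refused whole. The fingers move at their own pace and stop on an object; "newtons" is the grip in N (left out, the last holds). Time passes only in rows, so rows that do not move let the fingers close. It gives the time, the measured TCP pose, the force, the opening and the grip force at its end, in the units of the state.
- state(): the state, without advancing time (a new reading comes with each control period).
- get_image(name): name is "side" or "top" or "wrist"; returns the picture (400x640x3 uint8, red, green, blue); there is no depth.
- camera_model(name): a dict with "camera_matrix" (3x3 intrinsics, pixels), "origin" and "orientation" of the camera in the world. Camera axes: x right, y up, looking along -z (the intrinsics and any distortion apply to the point x, -y, -z); pixel columns grow to the right and rows downward; lengths in m; the calibration is good to about 2 mm. A picture is of the moment at which its call begins: read the wrist's pose just before it. camera_model takes no time and is no camera call; for the wrist camera it gives the pose at the moment of the call.
- sign_off(): hands the job in; it is judged then, once.
The state is a dict: "time": time; "joint_pos": joint angles; "dq": joint speeds; "effort": joint torques, N m; "eef_pos": TCP position; "ee_rot": TCP orientation; "ft_force": force on the tool from outside, world axes, zero at the start; "torque": the same for the moment, N m; "width": finger opening in m; "gripper_force": force on a finger pad.
Only numpy, scipy, OpenCV 4.12 (cv2) and the standard library are available. Lean on these libraries where they do the work, as an engineer would, in place of code of your own. Each camera call takes 0.05 s, during which the arm holds its last target. There are 200 camera calls.

### The job

The battery pack has finished charging: lift it out of its charging cradle by the rib on its top and set it down flat on the floor of the open equipment case, beside the multimeter, without dropping it. Then close the lid of the case fully, without slamming it. Leave the multimeter where it lies and do not disturb the loose things round the cradle.

Things in the scene. Friction and masses are not known exactly. Their poses are not given: they have to be found in the camera images.
- pack: battery pack, loose, 0.2 to 0.4 kg: grey slab 110 (its x) x 60 (y) x 20 (z) mm with a black upright grip rib in the middle of its top; the rib runs along x, 70 long, 14 thick (y), from the slab's top at 20 up to 41 mm. Origin: centre of the underside. It starts in the cradle's pocket, where only the rib can be gripped.
- rib_top (a point): centre of the top of the pack's grip rib, 41 mm above the pack's underside; axes as the pack's. Grip the rib across its 14 mm, anywhere in the 21 mm between this point and the slab.
- cradle: black charging cradle, fixed to the table: block 134 (x) x 84 (y) x 28 (z) mm with one pocket open upwards, 114 x 64 mm, whose floor is 10 mm above the table, so the pack has 2 mm of play on each side and its slab stands 2 mm over the rim; a grey nose 20 mm high with two small lamps goes on to x = 99 mm. Origin: centre of the underside on the table, pocket centred over it, axes along its edges.
- case: equipment case, black with a pale lid, fixed to the table: 180 (x) x 260 (y) mm outside, 49 mm high to the rim, walls 4 mm; inside it is a plain open box from x = -83 to 89 and y = -126 to 126 mm, floor 4 mm above the table. The multimeter lies in its +y half; the -y half is free. Its front (latches) looks to -x, the lid is hinged along its far (+x) top edge. Origin: centre of the underside on the table.
- case_lid (a joint): opening angle of the case's lid in rad: 0 shut, about 1.57 standing upright, 1.92 at its stop; it starts 1.6 to 1.75 open, leaning slightly away from the case. A stiff friction hinge (about 0.35 N m): the lid stays at any angle and must be pushed all the way down, about 2 N at its edge. The lid is a slab 180 x 260 x 20 mm.
- case_hinge (a point): middle of the lid's hinge line, 95 mm along the case's +x from its origin and 50 mm above the table; the line runs along the case's y.
- lid_edge (a point): middle of the lid's free edge, at the lid's outer face (the upper face when shut): 182 mm from the hinge along the lid and 20 mm outward from the hinge. It moves with the lid; when shut it lies above the case's front wall, 70 mm above the table.
- multimeter: hand multimeter, dark face and blue-green body, 138 (x) x 70 (y) x 44 (z) mm, loose, lying on its back in the +y half of the case, long side along the case's x, centre 66 to 78 mm from the case's centre line. Origin: centre of the underside.
- screwdriver: bystander: screwdriver with a blue handle, 165 x 24 x 22 mm, lying beside the cradle (about 100 mm to its -y side). Origin near the middle of its length, underneath.
- wheel: bystander: small wheel with black tyre, 65 mm across, 26 high, lying flat about 120 mm in front (-x) of the cradle's centre. Origin: centre of the underside.
- wood_block: bystander: wooden block 36 x 52 x 16 mm, lying about 145 mm behind (+x) the cradle's centre. Origin: centre of the underside.
Not all that is in view belongs to the job. Leave any yellow look-alike of the multimeter alone.

How it is judged:
By the outcome, as a careful person would: the job done as asked, in the order asked, and still so for the second after the job is handed in, with the robot touching nothing.
It also fails if it takes over 64 s, if anything falls off the work surface, if the arm or the gripper's body presses on something with over 40 N, if the wrist force passes 120 N, or if a joint passes its speed limit or range.

## Working session

There is one attempt and no reset: what is moved stays moved. The work goes in short steps, Python scripts to look and compute and a tool call to move; the robot and the scene stay as the last step left them, time stands still between calls to the robot, and variables do not carry over. Pictures are saved under pics/ and viewed, at most 10 in all, crops included, and the job is handed in when it is done.

Besides the shell and the picture viewer there is one more tool, called by a JSON object that holds its "method" and its "body", one argument or row to a line. step_arm: Moves the arm, as the interface text tells. Its arguments: {"type":"object","properties":{"motion":{"type":"array","items":{"type":"array"}},"newtons":{"type":"number"}},"required":["motion"]}

```bash
mkdir -p pics
cat > h.py <<'E'
import numpy as np, cv2
from bench import *
from scipy.spatial.transform import Rotation as Ro
def cam(n):
    m=camera_model(n); O=np.array(m["orientation"],float)
    if O.shape!=(3,3): O=Ro.from_euler('xyz',O).as_matrix() if O.size==3 else Ro.from_quat(O).as_matrix()
    return np.array(m["camera_matrix"]),np.array(m["origin"]),O
def ray(c,uv,z):
    K,o,R=c; p=np.linalg.inv(K)@[uv[0],uv[1],1]; d=R@[p[0],-p[1],-p[2]]
    return o+d*(z-o[2])/d[2]
def proj(c,P):
    K,o,R=c; q=R.T@(np.array(P)-o); q=K@[q[0],-q[1],-q[2]]; return q[:2]/q[2]
E
python3 - <<'E'
from h import *
print(state()); 
for n in("side","top","wrist"):
    print(n,camera_model(n))
    cv2.imwrite(f"pics/{n}0.png",get_image(n)[:,:,::-1])
a=np.vstack([cv2.imread(f"pics/{n}0.png") for n in("top","side")])
E
```

```text
{'time': 0.0, 'joint_pos': array([ 1.22651717e+00,  4.94218548e-01,  1.34616168e+00,  2.65917983e-06,
        1.30253927e+00, -9.55059384e-02]), 'dq': array([ 7.34474574e-04,  2.88608973e-04,  4.08736382e-05,  2.88672744e-04,
        7.36324327e-05, -2.26237198e-04]), 'effort': array([-2.58974636e-03, -8.82142067e+01, -3.83870494e+01, -1.81236924e-04,
        1.00029135e-02, -8.95698491e-06]), 'eef_pos': array([0.15375168, 0.60539024, 0.23066793]), 'ee_rot': array([-3.14027210e+00, -1.29080648e-04,  2.89281864e+00]), 'ft_force': array([ 0.46382044, -0.43342169,  0.89029164]), 'torque': array([-0.00932758,  0.01038608,  0.02806936]), 'gripper_force': 0.0, 'width': 0.08546388077560152}
side {'camera_matrix': array([[414.13640146,   0.        , 323.7865104 ],
       [  0.        , 414.13640146, 197.68757942],
       [  0.        ,   0.        ,   1.        ]]), 'origin': array([ 0.27473121, -0.80222602,  0.49361868]), 'orientation': array([ 1.1146507 , -0.02161195, -0.25943591])}
top {'camera_matrix': array([[378.57991246,   0.        , 317.95227505],
       [  0.        , 378.57991246, 198.2217691 ],
       [  0.        ,   0.        ,   1.        ]]), 'origin': array([0.42771923, 0.00208374, 0.93215483]), 'orientation': array([ 0.06668643, -0.00903258, -1.56755441])}
wrist {'camera_matrix': array([[322.19956836,   0.        , 315.53587874],
       [  0.        , 322.19956836, 201.93001891],
       [  0.        ,   0.        ,   1.        ]]), 'origin': array([0.07948367, 0.62305593, 0.37258114]), 'orientation': array([-0.30531242,  0.00163429,  1.32204661])}
```

View pics/top0.png

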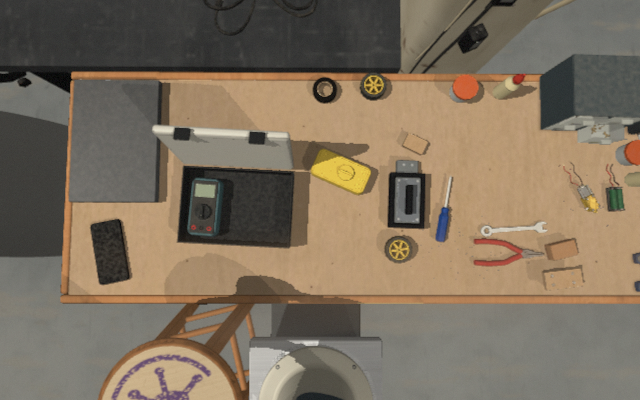

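View pics/side0.png

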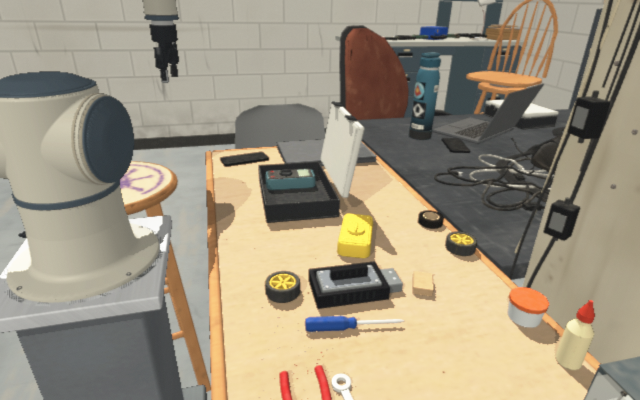

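The top view shows the case at about (237,207), with the lid standing along row 130 and the multimeter at (205,207). The cradle is at (407,200) with its nose pointing up, and the rib is at (408,199). The yellow decoy is at (341,172), the wheel at (399,249) and the screwdriver at (444,210).

Run:
```python
from h import *
im=cv2.imread("pics/top0.png"); c=cam("top")
a=cv2.resize(im[120:260,160:300],None,fx=4,fy=4,interpolation=cv2.INTER_CUBIC)
b=cv2.resize(im[150:220,378:438],None,fx=4,fy=4,interpolation=cv2.INTER_CUBIC)
cv=np.zeros((560,800,3),np.uint8); cv[:,:560]=a; cv[:280,560:]=b; 
cv2.imwrite("pics/c1.png",cv)
g=im.max(2)
for nm,(x0,y0,x1,y1),z in(("case",(170,166,302,255),.049),("cradle",(382,165,432,232),.028)):
    m=np.zeros_like(g); m[y0:y1,x0:x1]=(g[y0:y1,x0:x1]<60)*255
    m=cv2.morphologyEx(m,cv2.MORPH_OPEN,np.ones((3,3)))
    k=max(cv2.findContours(m,0,2)[0],key=cv2.contourArea)
    P=np.float32([ray(c,p[0],z)[:2]*1000 for p in k])
    r=cv2.minAreaRect(P); print(nm,r,cv2.boundingRect(k))
for n,uv,z in(("rib",(408,199),.051),("mm",(205,207),.048),("wheel",(399,249),.026),("sd",(444,210),.02)): print(n,ray(c,uv,z))
```

```text
case ((468.3323974609375, 185.02073669433594), (259.1159362792969, 176.5733184814453), 87.27361297607422) (178, 166, 116, 80)
cradle ((485.2927551269531, -217.173828125), (86.2992172241211, 130.47679138183594), 89.1136245727539) (388, 173, 37, 55)
rib [ 0.48558168 -0.21618601  0.051     ]
mm [0.46527738 0.25750529 0.048     ]
wheel [ 0.36777204 -0.19938224  0.026     ]
sd [ 0.46130544 -0.31073588  0.02      ]
```

View pics/c1.png

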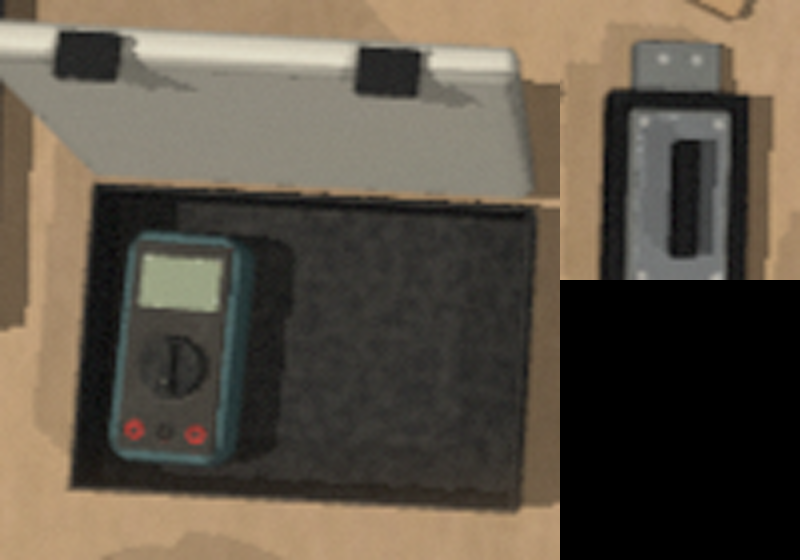

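{"method": "step_arm", "body": {
  "motion": [
    [[0,0,0],-0.12,8.5],
    [[0,0,0],-0.113,8.5],
    [[-4,-4,0],0,8.5],
    [[-4,-4,0],0,8.5],
    [[-4,-4,0],0,8.5],
    [[-4,-4,0],0,8.5],
    [[-4,-4,0],0,8.5],
    [[-4,-4,0],0,8.5],
    [[-2,-5,0],0,8.5],
    [[-2,-5,0],0,8.5],
    [[-2,-5,0],0,8.5],
    [[-2,-5,0],0,8.5]
  ],
  "newtons": 50
}}

```text
time: 1.65
eef_pos: [0.4673, 0.1591, 0.2313]
ee_rot: [3.142, 0.0, 3.126]
ft_force: [0.8, 0.7, 0.7]
width: 0.085
gripper_force: 0.0
```

{"method": "step_arm", "body": {
  "motion": [
    [[-0.5,-5,0],0,8.5],
    [[-0.5,-5,0],0,8.5],
    [[-0.5,-5,0],0,8.5],
    [[-0.5,-5,0],0,8.5],
    [[-0.3,-5,0],0,8.5],
    [[0,-5,0],0,8.5],
    [[0,-5,0],0,8.5],
    [[0,-2.7,0],0,8.5],
    [[0,0,3],0,8.5],
    [[0,0,2],0,8.5],
    [[0,0,0],0,8.5]
  ]
}}

```text
time: 3.02
eef_pos: [0.4831, -0.2162, 0.1801]
ee_rot: [3.14, -0.003, 3.126]
ft_force: [0.7, -0.6, 0.5]
width: 0.0852
gripper_force: 0.0
```

Run:
```python
from h import *
s=state(); c=cam("wrist"); im=get_image("wrist")[:,:,::-1]; cv2.imwrite("pics/w1.png",im)
print(s["time"],s["eef_pos"],s["ee_rot"],s["joint_pos"],c[1],proj(c,[.4855,-.2165,.051]))
np.savez("w1.npz",K=c[0],o=c[1],R=c[2])
```

```text
3.025 [ 0.48314275 -0.2161757   0.180144  ] [ 3.14017148e+00 -2.50457262e-03  3.12562974e+00] [-5.33558166e-01  4.21301044e-01  1.64244718e+00 -4.78763431e-06
  1.08072411e+00 -2.08838754e+00] [ 0.40675624 -0.21665584  0.32213806] [316.82909774 195.44253296]
```

View pics/w1.png

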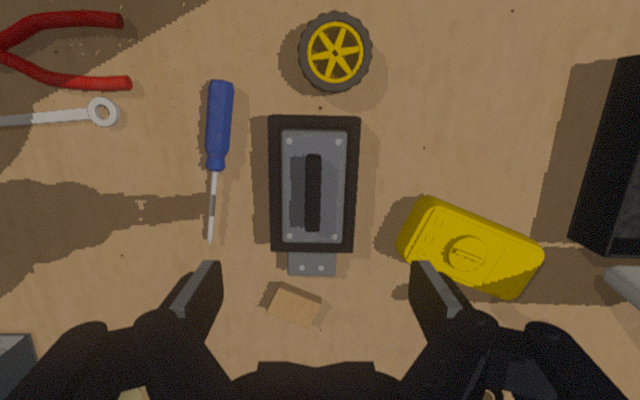

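The wrist view shows the pack in its cradle, with the rib as a vertical dark bar at about (313,193). The screwdriver is to the left at (220,125), the wheel above and the wood block below.

Run:
```python
from h import *
d=np.load("w1.npz"); c=(d["K"],d["o"],d["R"]); g=cv2.imread("pics/w1.png").max(2)
m=np.zeros_like(g); x0,y0,x1,y1=285,135,342,240
m[y0:y1,x0:x1]=(g[y0:y1,x0:x1]<55)*255
k=max(cv2.findContours(m,0,2)[0],key=cv2.contourArea); print(cv2.boundingRect(k))
r=cv2.minAreaRect(np.float32([ray(c,p[0],.051)[:2]*1000 for p in k])); print(r)
m[:]=0; m[118:248,272:356]=((g[118:248,272:356]>65))*255
k=max(cv2.findContours(m,0,2)[0],key=cv2.contourArea)
print(cv2.minAreaRect(np.float32([ray(c,p[0],.030)[:2]*1000 for p in k])))
```

```text
(304, 154, 18, 78)
((484.0865783691406, -220.59219360351562), (14.412601470947266, 70.02233123779297), 87.99980926513672)
((485.2737121582031, -220.1171112060547), (58.99485778808594, 109.47108459472656), 87.85961151123047)
```

{"method": "step_arm", "body": {
  "motion": [
    [[-0.1,-0.35,2],0.02,5],
    [[0,0,3],0,5],
    [[0,0,3],0,5],
    [[0,0,3],0,5],
    [[0,0,2],0,5],
    [[0,0,1],0,5],
    [[0,0,0.7],0,5],
    [[0,0,0],0,5]
  ]
}}

```text
time: 4.08
eef_pos: [0.4851, -0.2202, 0.0346]
ee_rot: [-3.141, 0.0, 3.106]
ft_force: [1.1, 0.2, -0.3]
width: 0.0498
gripper_force: 0.0
```

{"method": "step_arm", "body": {
  "motion": [
    [[0,0,0],0,3],
    [[0,0,0],0,2],
    [[0,0,0],0,0.8],
    [[0,0,0],0,0.8],
    [[0,0,0],0,0.8],
    [[0,0,0],0,0.8],
    [[0,0,0],0,0.8],
    [[0,0,0],0,0.8]
  ]
}}

```text
time: 5.08
eef_pos: [0.4851, -0.2202, 0.0348]
ee_rot: [-3.141, 0.001, 3.106]
ft_force: [-1.0, 0.2, 7.9]
width: 0.0126
gripper_force: 49.5
```

{"method": "step_arm", "body": {
  "motion": [
    [[0,0,-0.5],0,0.6],
    [[0,0,-1],0,0.6],
    [[0,0,-1],0,0.6],
    [[0,0,-2],0,0.6],
    [[0,0,-2],0,0.6],
    [[0,0,-3],0,0.6],
    [[0,0,-3],0,0.6],
    [[0,0,-2],0,0.6],
    [[0,0,0],0,0.6],
    [[0,0,0],0,0.6]
  ],
  "newtons": 60
}}

```text
time: 6.32
eef_pos: [0.4845, -0.2198, 0.1788]
ee_rot: [3.141, -0.001, 3.106]
ft_force: [-1.0, 0.2, -1.7]
width: 0.0124
gripper_force: 58.8
```

Run:
```python
from h import *
a=get_image("side")[:,:,::-1][150:350,200:500]; b=get_image("wrist")[:,:,::-1]
cv=np.zeros((600,640,3),np.uint8); cv[:400]=b; cv[400:,:300]=a; cv2.imwrite("pics/l1.png",cv)
```

```text
(no output)
```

View pics/l1.png

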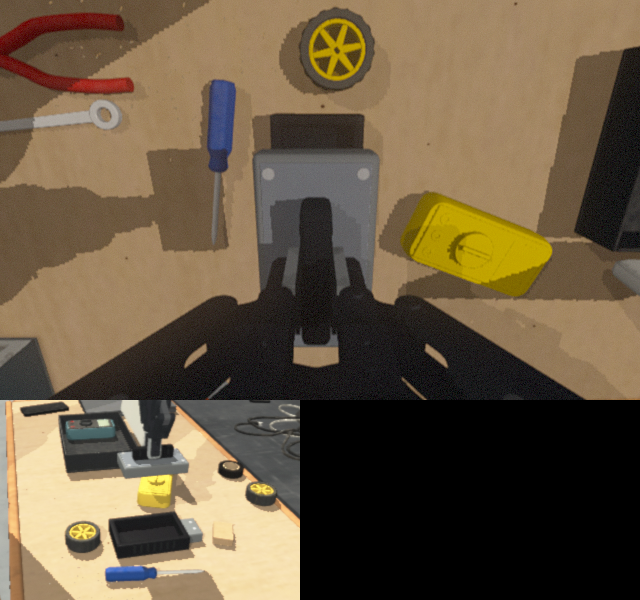

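The pack is gripped squarely, its rib between the pads. The cradle is empty and the bystanders are undisturbed.

{"method": "step_arm", "body": {
  "motion": [
    [[0.2,2,0],0.01,0.6],
    [[0.5,4,0],0,0.6],
    [[0.5,4,0],0,0.6],
    [[0.5,5,0],0,0.6],
    [[0.5,5,0],0,0.6],
    [[0.5,5,0],0,0.6],
    [[0.5,4,0],0,0.6],
    [[0.3,3.6,0],0,0.6],
    [[0.2,2,0],0,0.6],
    [[0,0,2],0,0.6],
    [[0,0,0],0,0.6],
    [[0,0,0],0,0.6]
  ]
}}

```text
time: 7.92
eef_pos: [0.4636, 0.127, 0.1594]
ee_rot: [-3.141, -0.001, 3.095]
ft_force: [-0.3, 0.2, -2.8]
width: 0.0127
gripper_force: 58.9
```

Run:
```python
from h import *
s=state(); c=cam("wrist"); im=get_image("wrist")[:,:,::-1].copy()
print(s["eef_pos"],s["ee_rot"])
a=-.0475; R=np.array([[np.cos(a),-np.sin(a)],[np.sin(a),np.cos(a)]])
for x,y in((-90,-130),(-90,130),(-90,0),(0,-130)):
    p=np.r_[R@[x/1e3,y/1e3]+[.468,.185],.049]; q=proj(c,p); print(x,y,q)
    cv2.circle(im,tuple(int(v) for v in q),3,(0,0,255),-1)
cv=np.zeros((600,640,3),np.uint8); cv[:400]=im; cv[400:,:350]=get_image("side")[:,:,::-1][80:280,180:530]; cv2.imwrite("pics/l2.png",cv)
```

```text
[0.4635757  0.12703127 0.15935685] [-3.14148572e+00 -5.64852973e-04  3.09541892e+00]
-90 -130 [220.21386139  83.71888379]
-90 130 [573.61508465  84.23228087]
-90 0 [396.90042996  83.97556193]
0 -130 [229.80816638 200.55685199]
```

View pics/l2.png

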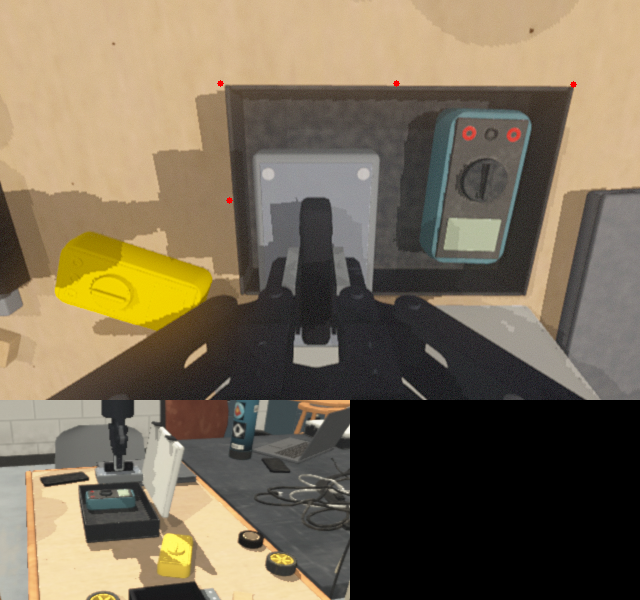

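Case corners agree with the prediction to within about 3 mm. The pack hangs over the free half, well clear of the multimeter and walls.

{"method": "step_arm", "body": {
  "motion": [
    [[0,0,2],0,0.6],
    [[0,0,3],0,0.6],
    [[0,0,3],0,0.6],
    [[0,0,2],0,0.6],
    [[0,0,1],0,0.6],
    [[0,0,1],0,0.6],
    [[0,0,0.5],0,0.6],
    [[0,0,0.3],0,0.6],
    [[0,0,0],0,0.6],
    [[0,0,0],0,0.6]
  ]
}}

```text
time: 9.28
eef_pos: [0.4637, 0.1273, 0.0315]
ee_rot: [3.142, 0.0, 3.096]
ft_force: [-0.3, 0.9, -2.3]
width: 0.0126
gripper_force: 58.9
```

{"method": "step_arm", "body": {
  "motion": [
    [[0,0,0.1],0,0.6],
    [[0,0,0.1],0,0.6],
    [[0,0,0.1],0,0.6],
    [[0,0,0],0,0.6]
  ]
}}

```text
time: 9.78
eef_pos: [0.4636, 0.1272, 0.0288]
ee_rot: [3.142, 0.001, 3.096]
ft_force: [-3.2, -1.0, 16.1]
width: 0.0125
gripper_force: 61.3
```

{"method": "step_arm", "body": {
  "motion": [
    [[0,0,0],0,1.5],
    [[0,0,0],0,2],
    [[0,0,0],0,3],
    [[0,0,0],0,4],
    [[0,0,0],0,4],
    [[0,0,-1],0,4],
    [[0,0,-2],0,4],
    [[0,0,-3],0,4],
    [[0,0,-4],0,4],
    [[0,0,-4],0,4],
    [[0,0,0],0,4]
  ]
}}

```text
time: 11.15
eef_pos: [0.465, 0.1275, 0.1715]
ee_rot: [3.141, 0.005, 3.096]
ft_force: [0.2, -0.1, 0.1]
width: 0.0401
gripper_force: 0.0
```

Run:
```python
from h import *
s=state(); print(s["eef_pos"],s["joint_pos"])
cv=np.zeros((600,640,3),np.uint8); w=get_image("wrist")[:,:,::-1]; sd=get_image("side")[:,:,::-1]; cv2.imwrite("pics/s2.png",sd); cv2.imwrite("pics/w2.png",w)
cv[:400]=w; cv[400:,:]=sd[60:260]
cv2.imwrite("pics/l3.png",cv)
```

```text
[0.46499538 0.1274884  0.17150075] [ 1.43683679e-01  3.70277650e-01  1.76845476e+00 -2.81570676e-05
  9.97325994e-01 -1.38142265e+00]
```

View pics/l3.png

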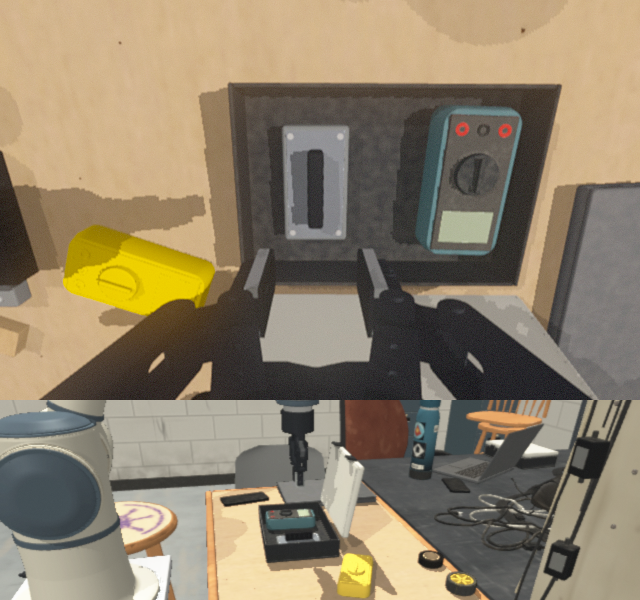

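The pack lies flat and free in the -y half, and the multimeter is unmoved. Next I go up and over behind the lid with the fingers closed.

{"method": "step_arm", "body": {
  "motion": [
    [[0,0,-4],0,0],
    [[0,0,-4],0,0],
    [[0,0,-3],0,0],
    [[-2,1,0],0,0],
    [[-4,1,0],0,0],
    [[-4,1,0],0,0],
    [[-4,1,0],0,0],
    [[-4,1,0],0,0],
    [[-1.3,0.8,0],0,0],
    [[0,0,0],0,0]
  ]
}}

```text
time: 12.5
eef_pos: [0.6591, 0.1765, 0.2763]
ee_rot: [-3.141, -0.003, 3.096]
ft_force: [-0.9, -1.2, -0.5]
width: 0.0
gripper_force: 0.0
```

Run:
```python
from h import *
s=state(); print(s["eef_pos"],s["ee_rot"],s["joint_pos"])
cv=np.zeros((600,640,3),np.uint8); w=get_image("wrist")[:,:,::-1]; sd=get_image("side")[:,:,::-1]
cv[:400]=w; cv[400:]=cv2.resize(sd[60:160,200:520],None,fx=2,fy=2)
cv2.imwrite("pics/l4.png",cv)
# arc in tool frame (cm): tool x = case -x, z down
h=np.array([0,.05]);r=.16;prev=None
for th in np.arange(1.7,-.01,-.1):
    p=h+r*np.array([-np.cos(th),np.sin(th)])+.02*np.array([np.sin(th),np.cos(th)])+[.011,0]
    if prev is not None: print(round(th,2),np.round(100*(prev-p),2),np.round(p,4))
    else: print(np.round(p,4))
    prev=p
```

```text
[0.65905656 0.17652778 0.27627748] [-3.14098433e+00 -2.64759818e-03  3.09607643e+00] [ 1.74249696e-01  5.45554812e-01  1.12390670e+00 -1.65905689e-05
  1.47484768e+00 -1.35102960e+00]
[0.0514 0.2061]
1.6 [ 1.58 -0.33] [0.0357 0.2093]
1.5 [ 1.6  -0.17] [0.0196 0.211 ]
1.4 [ 1.61 -0.01] [0.0035 0.2111]
1.3 [1.6  0.16] [-0.0125  0.2095]
1.2 [1.58 0.31] [-0.0283  0.2064]
1.1 [1.54 0.47] [-0.0438  0.2017]
1.0 [1.49 0.62] [-0.0586  0.1954]
0.9 [1.42 0.77] [-0.0728  0.1878]
0.8 [1.33 0.91] [-0.0861  0.1787]
0.7 [1.24 1.03] [-0.0985  0.1684]
0.6 [1.13 1.15] [-0.1098  0.1568]
0.5 [1.01 1.26] [-0.1198  0.1443]
0.4 [0.88 1.35] [-0.1286  0.1307]
0.3 [0.74 1.43] [-0.1359  0.1164]
0.2 [0.59 1.5 ] [-0.1418  0.1014]
0.1 [0.44 1.55] [-0.1462  0.0859]
-0.0 [0.28 1.59] [-0.149  0.07 ]
```

View pics/l4.png

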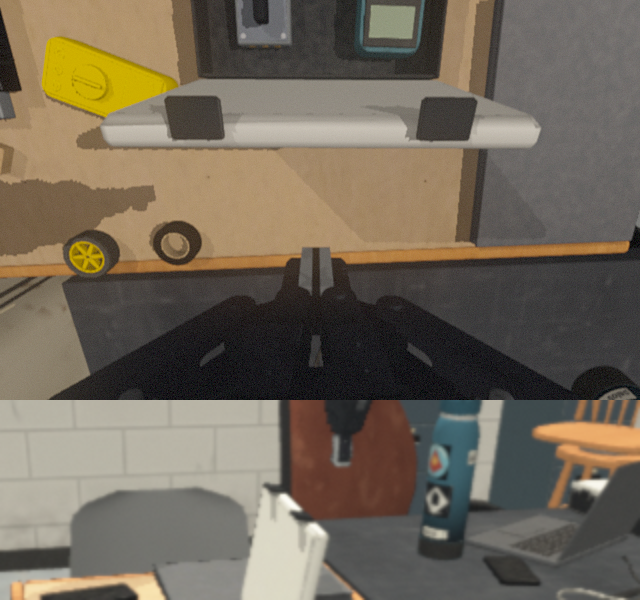

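The closed fingers are behind and above the lid's edge, centred between the latches.

{"method": "step_arm", "body": {
  "motion": [
    [[0,0,2],0,0],
    [[0,0,3],0,0],
    [[0,0,2],0,0],
    [[1.5,0,0],0,0],
    [[1.5,0,0],0,0],
    [[1.2,0,0],0,0],
    [[1,0,-0.1],0,0],
    [[1,0,-0.2],0,0],
    [[1,0,-0.1],0,0],
    [[1,0,-0.1],0,0],
    [[1,0,0],0,0],
    [[0,0,0],0,0]
  ]
}}

```text
time: 14.1
eef_pos: [0.5662, 0.1806, 0.2133]
ee_rot: [-3.141, -0.001, 3.096]
ft_force: [0.9, 0.3, -0.2]
width: 0.0
gripper_force: 0.0
```

{"method": "step_arm", "body": {
  "motion": [
    [[0.8,0,0.1],0,0],
    [[0.8,0,0.2],0,0],
    [[0.8,0,0.2],0,0],
    [[0.8,0,0.2],0,0],
    [[0.8,0,0.2],0,0],
    [[0.8,0,0.3],0,0],
    [[0.7,0,0.3],0,0],
    [[0.8,0,0.3],0,0]
  ]
}}

```text
time: 15.1
eef_pos: [0.5037, 0.1835, 0.195]
ee_rot: [-3.142, -0.0, 3.096]
ft_force: [1.4, 0.2, -0.5]
width: 0.0003
gripper_force: 0.8
```

Run:
```python
from h import *
cv=np.zeros((600,640,3),np.uint8); w=get_image("wrist")[:,:,::-1]; sd=get_image("side")[:,:,::-1]
cv[:400]=w; cv[400:]=cv2.resize(sd[90:190,200:520],None,fx=2,fy=2)
cv2.imwrite("pics/l5.png",cv); print(state()["eef_pos"],state()["ft_force"])
```

```text
[0.50297274 0.18338361 0.19479545] [0.45808619 0.66084515 0.29455397]
```

View pics/l5.png

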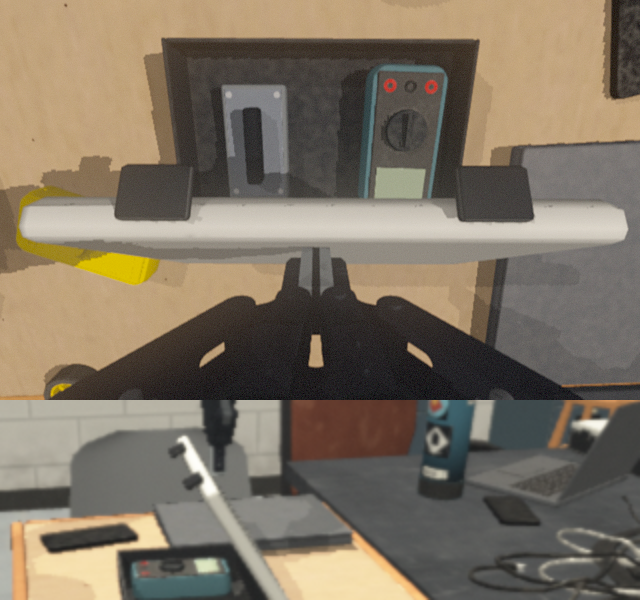

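The lid now leans forward at roughly 1 rad with the fingertips on its outer face. I carry on along the arc.

{"method": "step_arm", "body": {
  "motion": [
    [[0.7,0,0.4],0,0],
    [[0.7,0,0.4],0,0],
    [[0.7,0,0.4],0,0],
    [[0.6,0,0.5],0,0],
    [[0.6,0,0.5],0,0],
    [[0.6,0,0.5],0,0],
    [[0.6,0,0.6],0,0],
    [[0.5,0,0.6],0,0],
    [[0.5,0,0.6],0,0],
    [[0.5,0,0.6],0,0]
  ]
}}

```text
time: 16.45
eef_pos: [0.444, 0.1862, 0.1438]
ee_rot: [-3.142, -0.0, 3.096]
ft_force: [1.4, -0.0, 1.3]
width: -0.0004
gripper_force: 0.6
```

{"method": "step_arm", "body": {
  "motion": [
    [[0.4,0,0.7],0,0],
    [[0.4,0,0.7],0,0],
    [[0.4,0,0.7],0,0],
    [[0.4,0,0.7],0,0],
    [[0.3,0,0.7],0,0],
    [[0.3,0,0.8],0,0],
    [[0.2,0,0.7],0,0],
    [[0.2,0,0.7],0,0],
    [[0,0,0],0,0]
  ]
}}

```text
time: 17.58
eef_pos: [0.4179, 0.1873, 0.0868]
ee_rot: [-3.141, -0.001, 3.096]
ft_force: [0.7, -0.7, -0.6]
width: 0.0003
gripper_force: 0.0
```

{"method": "step_arm", "body": {
  "motion": [
    [[0.1,0,0.4],0,0],
    [[0.1,0,0.4],0,0],
    [[0,0,0.3],0,0],
    [[0,0,0.3],0,0],
    [[0,0,0.2],0,0],
    [[0,0,0.1],0,0],
    [[0,0,0.1],0,0],
    [[0,0,0],0,0]
  ]
}}

```text
time: 18.58
eef_pos: [0.4163, 0.1875, 0.0696]
ee_rot: [3.142, 0.0, 3.096]
ft_force: [-3.0, -1.5, 11.4]
width: 0.0001
gripper_force: 5.4
```

{"method": "step_arm", "body": {
  "motion": [
    [[0,0,0.08],0,0],
    [[0,0,0],0,0],
    [[0,0,0],0,0]
  ]
}}

```text
time: 18.95
eef_pos: [0.4163, 0.1875, 0.0694]
ee_rot: [3.141, 0.001, 3.096]
ft_force: [-6.5, -2.4, 28.8]
width: -0.0001
gripper_force: 14.8
```

{"method": "step_arm", "body": {
  "motion": [
    [[0,0,-0.5],0,0],
    [[0,0,-2],0,0],
    [[0,0,-4],0,0],
    [[0,0,-4],0,0],
    [[0,0,-4],0,0],
    [[0,0,0],0,0],
    [[0,0,0],0,0]
  ]
}}

```text
time: 19.82
eef_pos: [0.416, 0.1874, 0.2131]
ee_rot: [-3.141, -0.0, 3.096]
ft_force: [-0.1, 0.1, -1.1]
width: 0.0001
gripper_force: 0.0
```

Run:
```python
from h import *
cv=np.zeros((600,640,3),np.uint8); w=get_image("side")[:,:,::-1]; sd=get_image("top")[:,:,::-1]
cv[:400]=w; cv[400:]=sd[70:270]
cv2.imwrite("pics/l6.png",cv); print(state()["eef_pos"],state()["ft_force"])
```

```text
[0.41570911 0.1872816  0.21249952] [ 0.38455181 -0.14717864  0.38117854]
```

View pics/l6.png

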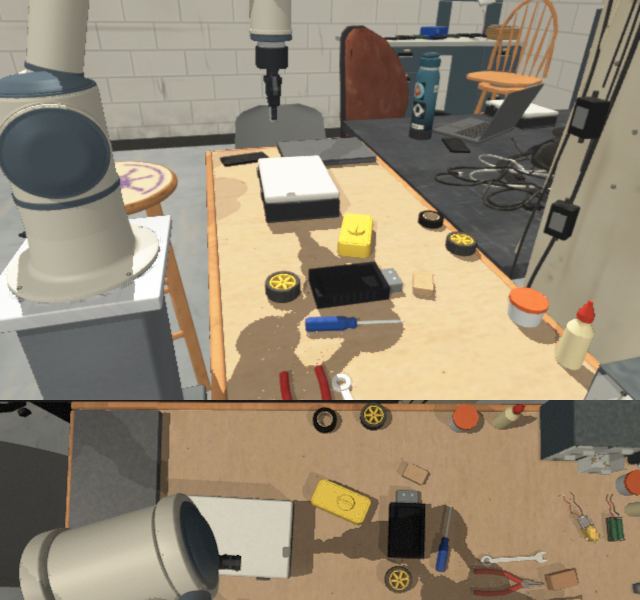

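The lid is fully shut, the cradle is empty, the loose things are where they were, and the arm is clear of everything.

```bash
python3 -c "
from bench import *
print(sign_off())"
```

```text
the job is handed in; nothing more can be done
None
```

The battery pack is lying flat in the case beside the multimeter, the lid is pushed fully shut, nothing else was disturbed, and the job was handed in at about 20 s.

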